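Fit the igniter battery of the wok stove

ROBOT

A 7-joint arm with a two-finger parallel gripper is mounted at the origin on the work surface. World frame = base frame: x ahead of the robot, y to its left, z up, the work surface at z = 0. Lengths are in mm, angles in degrees, forces in N, time in s.
With the tool pointing down it reaches from about 350 to 900 mm from the base axis. Payload 8.1 kg.
Tool frame: the origin (TCP) lies on the front face of the gripper's body, between the roots of the fingers; the fingertips stand 73 mm ahead of it and the grasp point (between the pads) lies 54 mm ahead of it; z points along the fingers, y is the direction in which the jaws open and shut (so a half turn about z gives the same grasp; the last joint's range is limited). The gripper opens to 85 mm and grips with 20 to 120 N. Pads are 22 mm wide; open, the fingers measure 114 mm over their backs; the gripper's body (76 mm by 85 mm) begins 54 mm behind the grasp point. The pads swing forward as they close: fully open they stand 13 mm farther back than shut.
Start: joints at [70.669, 24.895, 1.432, 90.138, -0.665, 64.973, -4.303], TCP at [145.38, -607.867, 303.923] pointing down, gripper open.
Joint ranges: [-149.89, 149.89], [-25.12, 119.58], [-72.63, 75.52], [4.76, 147.25], [-75.54, 255.54], [6.69, 114.76], [-157.13, 157.13]. Speed limits (degrees/s): [127.2, 127.2, 172.46, 172.46, 180, 180, 180].

INTERFACE

Orientations are given as a 3x3 rotation matrix whose columns are the frame's x, y, z axes.
In Python, from workcell import monitor, eyes, env gives the robot as it stands.
- The arm moves only by the tool apply_moves, never from a script. Its argument "motion" is a list of rows, each an object of numbers: "rx", "ry", "rz": the turn, a rotation vector about the tool's x, y, z each as a share of pi rad, from -1 to 1; "dx", "dy", "dz": the shift along the tool's x, y, z each as a share of 0.2 m, from -1 to 1; "fingers": the opening, from -1 (shut) to 1 (fully open). A call has 1 to 10 rows; each row is the pose to reach, as a shift and turn from the pose measured when the call began, along the tool's axes at that moment, turning the shorter way round; what a row does not reach only later rows make up. A row lasts 1/12 s, in which the tool goes at most 41.7 mm and 7.16 degrees, less where a joint would pass 70% of its speed; a pose out of reach is approached as far as the arm can. A call with a number of a shift or a turn outside -1 to 1 is refused whole. A call with a gripper value outside its range is refused whole. The fingers move at their own pace and stop on an object; "newtons" is the grip in N (left out, the last holds). Time passes only in rows, so rows that repeat a pose let the fingers close. It gives the time, the measured TCP pose, the force and the opening at its end, in the units of the state.
- monitor.get_state(): the state, without advancing time (a new reading comes with each control period).
- eyes.snapshot(name): name is "scene" or "top" or "wrist"; returns (picture, depth): 400x640x3 uint8, red, green, blue; 400x640 float32, mm along the optical axis (not along the pixel's ray), 0 where there is no reading.
- eyes.camera_info(name): a dict with "fx", "fy", "cx", "cy" (pixels), "R" (3x3) and "t" (3): a world point X has camera coordinates R X + t. Camera axes: x right, y down, z forward; pixel columns grow to the right and rows downward; lengths in mm; the calibration is good to about 2 mm. A picture is of the moment at which its call begins: read the wrist's pose just before it. camera_info takes no time and is no camera call; for the wrist camera it gives the pose at the moment of the call.
- env.hand_in(): hands the job in, once; it reports no verdict.
The state is a dict: "time": time; "qpos": joint angles; "dq": joint speeds; "effort": joint torques, N m; "ee_pos": TCP position; "tool_rot": TCP orientation; "ft_force": force on the tool from outside, world axes, zero at the start; "torque": the same for the moment, N m; "grip_width": opening from 0.0 (shut) to 1.0 (fully open).
Only numpy, scipy, OpenCV 4.12 (cv2) and the standard library are available. Lean on these libraries where they do the work, as an engineer would, in place of code of your own. Each camera call takes 0.05 s, during which the arm holds its last target. There are 200 camera calls.

TASK

The wok stove has no battery for its igniter. Press the sprung release on the stove's top so that its battery drawer pops out, stand the fresh D cell fully down in the drawer's well with its nub up, then push the drawer home until it clicks and stays shut. Go gently: do not lean hard on the stove, do not slam the drawer, and leave the things around undisturbed.

Things in the scene. Friction and masses are not known exactly. Their poses are not given: they have to be found in the camera images.
- stove: Single-burner wok stove: fixed stainless box 380 deep (x), 340 wide (y), 115 high. Origin: centre of its underside; x from its front face (x = -190) to its back, z up. Burner and pan support: radius 115, up to 155 high, 35 behind the origin. A gas knob sticks out 33 from the front at y = -75. The battery drawer is in the front at y = +85. Loads over 20 N on any part of it count as damage.
- caddy (a joint): Battery drawer, m out along the stove's -x: 0 latched home, 0.065 popped. A spring drives it out (6.5 N home, 3.2 N out; drag 0.3 N + 9 N s/m). Pushed in, it meets a sprung catch that rises to 12 to 14 N (the release cap dips), then snaps, dropping to 8 N: the click. It comes 0.5 to 9.5 mm beyond home; each stove's catch is set differently, only feel tells. A hard stop is 0.8 mm on.
- caddy_front (a point): Centre of the outer face of the drawer's flat black front panel (64 wide, 72 high, 6 thick, from 19 to 91 above the counter); moves with the drawer, axes as the stove's (x inward, the way to push; z up). Home, it stands 12 proud of the stove's face. Push anywhere on it. Once 15 to 18 N stand against the hard stop it has clicked; let go, it returns to 0. Short of the click it springs out.
- caddy_well (a point): Centre of the floor of the drawer's round well, 24 above the counter, 39.5 behind the panel's outer face; moves with the drawer, axes as the stove's. Well: 37 diameter, 26 deep, 2 chamfer, in a block 60 wide, 48 long, top at 50. Only the panel (inner face 33.5 from the well's axis) rises higher. Out, the axis is 37 before the stove's face. A cell not fully down fouls the bay's top edge at 93.
- release (a joint): Sprung release cap, m pressed straight down: 0 up, 0.008 fully down. The latch lets go after about 6 mm, at about 5 N; then the cap pushes back with 4 N until the bottom of its travel. It comes up by itself.
- release_top (a point): Centre of the top of the release cap: a black rectangular cap 36 (x) x 40 (y), standing 10.8 above the stove's deck (126 above the counter), 85 behind the stove's front face in line with the drawer (local y = +85).
- cell: The fresh battery, a D cell: a grey upright cylinder 33 in diameter and 60 high with steel bands and a steel nub (10 wide, 1.5 high) on top, about 140 g, standing on the counter to the left or the right of the stove. Origin: centre of its underside; z points to the nub. It is easily knocked over.
- bowl: Bystander: white ceramic bowl 124 across, 60 high, left of the stove. Origin: centre of its underside.
- cup: Bystander: clear plastic measuring cup 82 across, 95 high, with a handle. Origin: centre of its underside.
- tray: Bystander: round aluminium tray 210 across, 20 high, in front of the stove. Origin: centre of its underside.
- jar: Bystander: glass spice jar with a steel cap, 42 in diameter, 84 high (taller and thicker than the cell, no nub), on the side of the stove where the cell is not. Origin: centre of its underside.
- sauce: Bystander: amber sauce bottle 56 in diameter, 165 high, right of the stove. Origin: centre of its underside.
Mind the look-alikes: they are no part of the job. What is shaped like the cell but pink or turquoise is not meant.

How it is judged (in metres and radians):
On the way, in this order (a step that is already met when the one before it is completed fails the run):
1. the battery drawer has popped fully out (value of joint caddy above 0.06 m), for 0.2 s.
2. the cell stands fully down in the drawer's well, nub up, let go, with the drawer still out (horizontal distance between cell and caddy_well below 0.004 m and z of cell in the frame of caddy_well between -0.004 and 0.004 m and angle between cell's own z axis and vertical below 0.1 rad and value of joint caddy above 0.03 m and contact force between the fingers and cell below 0.3 N), for 0.2 s.
At the end, for the whole second after the job is handed in: The drawer stays latched home (within 1.5 mm of its rest, joint caddy between -0.0015 and 0.0015) with the release cap up again (within 1.2 mm); the cell stands at rest in the well, nub up, within 4 mm of the well's axis and floor and within 0.1 rad of upright (value of joint caddy between -0.0015 and 0.0015 m and value of joint release below 0.0012 m and horizontal distance between cell and caddy_well below 0.004 m and z of cell in the frame of caddy_well between -0.004 and 0.004 m and angle between cell's own z axis and vertical below 0.1 rad and linear speed of cell below 0.02 m/s); the robot touches nothing.
It fails at once if the stove, its drawer or its release is loaded with more than 20 N (contact force between any of the fingers, the arm and stove above 20 N).
It fails at once if the drawer is slammed in (faster than 0.25 m/s) (velocity of joint caddy below -0.25 m/s).
It fails at once if the cell is knocked over (tilted by more than 0.6 rad) (angle between cell's own z axis and vertical above 0.6 rad).
It fails at once if a bystander is moved by more than 30 mm or tipped by more than 0.5 rad (distance of any of bowl, cup, tray, jar, sauce from where it was at the start of the episode above 0.03 m or angle between any of bowl, cup, tray, jar, sauce's own z axis and vertical above 0.5 rad).
It also fails if it takes over 72 s, if anything falls off the work surface, if the arm or the gripper's body presses on something with over 40 N, if the wrist force passes 120 N, or if a joint passes its speed limit or range.

## Working session

There is one attempt and no reset: what is moved stays moved. The work goes in short steps, Python scripts to look and compute and a tool call to move; the robot and the scene stay as the last step left them, time stands still between calls to the robot, and variables do not carry over. Pictures are saved under pics/ and viewed, about 8 in all and at most 12, crops included, and the job is handed in when it is done.

Besides the shell and the picture viewer there is one more tool, called as name(argument=value, ...) on one line, values as JSON. apply_moves: Moves the arm, as the interface text tells. Shift numbers are shares of 0.2 m and turn numbers shares of pi rad, none past 1 either way. Its arguments: {"type":"object","properties":{"motion":{"type":"array","items":{"type":"object","properties":{"rx":{"type":"number","minimum":-1,"maximum":1},"ry":{"type":"number","minimum":-1,"maximum":1},"rz":{"type":"number","minimum":-1,"maximum":1},"dx":{"type":"number","minimum":-1,"maximum":1},"dy":{"type":"number","minimum":-1,"maximum":1},"dz":{"type":"number","minimum":-1,"maximum":1},"fingers":{"type":"number"}}}},"newtons":{"type":"number"}},"required":["motion"]}

```bash
mkdir -p pics; ls
cat > h.py <<'E'
import numpy as np, cv2
from workcell import monitor, eyes, env
def snap(name,fn=None):
    ci=eyes.camera_info(name); p,d=eyes.snapshot(name)
    if fn: cv2.imwrite('pics/'+fn,p[:,:,::-1])
    v,u=np.mgrid[0:400,0:640]
    C=np.stack([(u-ci['cx'])/ci['fx']*d,(v-ci['cy'])/ci['fy']*d,d],-1)
    W=(C-np.array(ci['t']))@np.array(ci['R'])
    W[d==0]=np.nan
    return p,d,W,ci
E
python3 - <<'E'
from h import *
for n in('scene','top'):
    p,d,W,ci=snap(n,n+'0.png'); np.save(n+'W.npy',W); np.save(n+'P.npy',p)
    print(n,ci['fx'],-np.array(ci['R']).T@np.array(ci['t']))
s=monitor.get_state();print(s)
a=cv2.imread('pics/scene0.png');b=cv2.imread('pics/top0.png')
cv2.imwrite('pics/a.png',cv2.resize(np.vstack([a,b]),(0,0),fx=.75,fy=.75))
E
```

```text
pics
scene 518.0581067176927 [ 1257.92177342 -1009.40539839   996.28495987]
top 504.59956660184605 [ 236.98657579  -26.99004112 1723.64880467]
{'time': 0.1, 'qpos': array([70.66848041, 24.93219337,  1.43129569, 90.18059121, -0.66524655,
       64.97324564, -4.30263618]), 'dq': array([ 0.01153043, -0.04741689,  0.04979346, -0.1459067 ,  0.02882896,
       -0.01421472,  0.01902227]), 'effort': array([ 2.88921627e-03, -6.71761680e+01,  1.02761060e+00, -3.16904211e+01,
        1.56902644e-02,  7.13920046e-03,  8.07254594e-06]), 'ee_pos': array([ 145.28860844, -607.54638535,  303.22959875]), 'tool_rot': array([[ 9.72578640e-01,  2.32573871e-01, -4.28505485e-04],
       [ 2.32574236e-01, -9.72577796e-01,  1.28688643e-03],
       [-1.17458761e-04, -1.35125759e-03, -9.99999080e-01]]), 'ft_force': array([-0.52086097, -0.04802934, -0.38767729]), 'torque': array([ 0.0081632 , -0.04670095,  0.003497  ]), 'grip_width': 0.9984187685074132}
```

View pics/a.png

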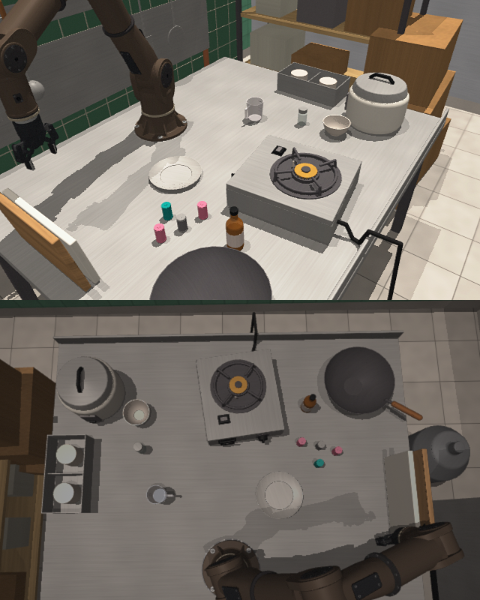

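Run:
```python
from h import *
W=np.load('topW.npy');P=np.load('topP.npy').astype(int)
z=W[...,2]
# stove deck
m=(abs(z-115)<6)&(W[...,0]>300)&(abs(W[...,1])<350)
n,l,st,c=cv2.connectedComponentsWithStats(m.astype(np.uint8))
i=1+np.argmax(st[1:,4]);pts=W[l==i][:,:2].astype(np.float32)
print('deck',st[i],np.median(z[l==i]));r=cv2.minAreaRect(pts);print(r,cv2.boxPoints(r))
# front edge fit, side edges
# objects
m=(z>12)&(z<200)&(W[...,0]>150)&(l!=i)
n,l2,st,c=cv2.connectedComponentsWithStats(m.astype(np.uint8))
for k in range(1,n):
    if st[k,4]<25: continue
    q=l2==k; zz=z[q]; t=q&(z>np.percentile(zz,90)-8)
    print(c[k].round(),st[k,4],'top xyz',np.nanmedian(W[t],0).round(1),'rgb',P[t].mean(0).round(),'bb',W[q].min(0).round(),W[q].max(0).round())
# release cap: dark pixels on deck
d=(abs(z-126)<8)&(P.sum(-1)<150)&(W[...,0]<650)&(W[...,0]>300)
n,l3,st,c=cv2.connectedComponentsWithStats(d.astype(np.uint8))
for k in range(1,n):
    if st[k,4]>20: print('dark',c[k],st[k],W[l3==k].mean(0),cv2.minAreaRect(W[l3==k][:,:2].astype(np.float32)))
a=cv2.imread('pics/top0.png')[90:320,240:500];b=cv2.imread('pics/scene0.png')[240:340,180:340]
cv2.imwrite('pics/b.png',np.vstack([cv2.resize(a,(650,330)) if 0 else cv2.resize(a,None,fx=1.5,fy=1.5)[:,:390],cv2.resize(b,(390,244))]))
```

```text
deck [ 261   65  118  124 6604] 114.8928479738182
((757.808349609375, -49.6710205078125), (382.33209228515625, 339.90130615234375), 7.965059280395508) [[ 544.9366    92.15035]
 [ 592.03644 -244.47183]
 [ 970.6801  -191.4924 ]
 [ 923.58026  145.12979]]
[306.  48.] 4217 top xyz [1068.3  -98.2   59.3] rgb [98. 92. 88.] bb [ 950. -830.   12.] [1168.  831.  124.]
[484. 108.] 6076 top xyz [ 735.1 -717.4   95. ] rgb [67. 54. 47.] bb [ 621. -837.   12.] [ 981. -432.  147.]
[110.  78.] 30 top xyz [899.4 619.2 198. ] rgb [109. 104.  99.] bb [880. 605. 192.] [909. 638. 200.]
[98. 81.] 44 top xyz [890.8 660.8 198.4] rgb [112. 106. 101.] bb [867. 641. 189.] [905. 679. 200.]
[133. 130.] 2863 top xyz [735.9 563.5 196.5] rgb [100.  95.  91.] bb [650. 484.  12.] [927. 816. 200.]
[  5. 132.] 1248 top xyz [ 839.1 1040.2   76.4] rgb [43. 32. 23.] bb [ 572. 1022.   12.] [ 951. 1056.   91.]
[317. 114.] 3594 top xyz [788.9 -43.8 138.1] rgb [90. 72. 53.] bb [ 668. -177.  105.] [918.  77. 165.]
[83. 95.] 85 top xyz [841.9 708.1 197.8] rgb [113. 107. 102.] bb [791. 673. 191.] [886. 730. 200.]
[411. 137.] 361 
[... 970 characters left out ...]
.6  187.8] rgb [95. 89. 83.] bb [ 150. -737.   12.] [ 479. -700.  200.]
[556. 250.] 344 top xyz [ 341.4 -757.4  195.7] rgb [81. 63. 47.] bb [ 178. -765.  177.] [ 478. -744.  200.]
[425. 217.] 113 top xyz [ 453.1 -400.8   60.5] rgb [ 36. 107. 100.] bb [ 436. -416.   12.] [ 468. -384.   68.]
[372. 260.] 917 top xyz [ 308.9 -223.9   18.5] rgb [127. 120. 114.] bb [ 212. -325.   12.] [ 421. -120.   29.]
[208. 259.] 354 top xyz [320.  318.1  93.8] rgb [121. 118. 118.] bb [282. 244.  12.] [359. 359. 103.]
dark [299.35849057 161.03773585] [292 156  15   9  53] [631.93107821  16.15164148 124.13905046] ((634.0751953125, 16.965789794921875), (24.289268493652344, 43.059051513671875), 12.103364944458008)
```

View pics/b.png

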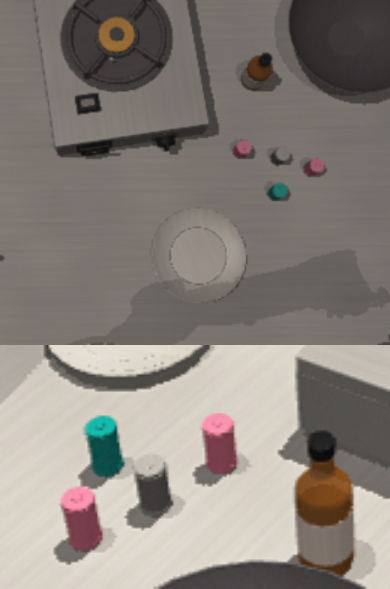

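The target candidates in the top image are pink (401,189), grey (427,193), pink (449,200) and turquoise (425,217). The grey one at (427,193) has a steel top and nub and a dark grey body, so it is the cell, at world (534,-411). The crop confirms this. The stove's yaw is 8.0°, and the release cap is at (641,20).

I'll move to the cap first.

```bash
cat >> h.py <<'E'
from scipy.spatial.transform import Rotation as Ro
def to(pos,yaw):
    s=monitor.get_state();R=np.array(s['tool_rot']);a=np.radians(yaw)
    T=np.array([[np.cos(a),np.sin(a),0],[np.sin(a),-np.cos(a),0],[0,0,-1]])
    d=R.T@(np.array(pos)-s['ee_pos']);r=Ro.from_matrix(R.T@T).as_rotvec()
    print('t',round(s['time'],2),'d',(d/200).round(4),'r',(r/np.pi).round(4),'mm',np.linalg.norm(d).round(1),'F',s['ft_force'].round(2),'pos',s['ee_pos'].round(1))
E
python3 -c "
from h import *
to([641,20,240],7.97)"
```

```text
t 0.1 d [ 3.1404 -2.4748  0.3191] r [-0.0004  0.0001  0.0304] mm 802.2 F [-0.52 -0.05 -0.39] pos [ 145.3 -607.5  303.2]
```

apply_moves(motion=[{"dx":1,"dy":-0.787,"rz":0.03,"fingers":-1},{"dx":1,"dy":-0.787,"rz":0.03,"fingers":-1},{"dx":1,"dy":-0.787,"rz":0.03,"fingers":-1},{"dx":1,"dy":-0.787,"rz":0.03,"fingers":-1},{"dx":1,"dy":-0.787,"rz":0.03,"fingers":-1},{"dx":1,"dy":-0.787,"rz":0.03,"fingers":-1},{"dx":1,"dy":-0.787,"rz":0.03,"fingers":-1}])

```text
invalid input at $.motion[0]: expected keys rx, ry, rz, dx, dy, dz, fingers
```

```bash
python3 -c "
from h import *
to([641,20,240],7.97)"
```

```text
t 0.1 d [ 3.1404 -2.4748  0.3191] r [-0.0004  0.0001  0.0304] mm 802.2 F [-0.52 -0.05 -0.39] pos [ 145.3 -607.5  303.2]
```

apply_moves(motion=[{"dx":1,"dy":-0.787,"dz":0,"rx":0,"ry":0,"rz":0.03,"fingers":-1},{"dx":1,"dy":-0.787,"dz":0,"rx":0,"ry":0,"rz":0.03,"fingers":-1},{"dx":1,"dy":-0.787,"dz":0,"rx":0,"ry":0,"rz":0.03,"fingers":-1},{"dx":1,"dy":-0.787,"dz":0,"rx":0,"ry":0,"rz":0.03,"fingers":-1},{"dx":1,"dy":-0.787,"dz":0,"rx":0,"ry":0,"rz":0.03,"fingers":-1},{"dx":1,"dy":-0.787,"dz":0,"rx":0,"ry":0,"rz":0.03,"fingers":-1},{"dx":1,"dy":-0.787,"dz":0,"rx":0,"ry":0,"rz":0.03,"fingers":-1}])

```text
time: 0.68
ee_pos: [308.3, -401.4, 303.3]
tool_rot: [[0.989, 0.149, 0.002], [0.149, -0.989, 0.005], [0.002, -0.004, -1.0]]
ft_force: [1.5, -0.1, 0.1]
grip_width: 0.006
```

```bash
python3 -c "
from h import *
to([641,20,240],7.97)"
```

```text
t 0.68 d [ 1.9584 -1.834   0.3285] r [-0.0013 -0.0007  0.0034] mm 540.6 F [ 1.47 -0.12  0.11] pos [ 308.3 -401.4  303.3]
```

apply_moves(motion=[{"dx":0.98,"dy":-0.92,"dz":0.1,"rx":0,"ry":0,"rz":0.003,"fingers":-1},{"dx":0.98,"dy":-0.92,"dz":0.1,"rx":0,"ry":0,"rz":0.003,"fingers":-1},{"dx":0.98,"dy":-0.92,"dz":0.1,"rx":0,"ry":0,"rz":0.003,"fingers":-1},{"dx":0.98,"dy":-0.92,"dz":0.1,"rx":0,"ry":0,"rz":0.003,"fingers":-1},{"dx":0.98,"dy":-0.92,"dz":0.1,"rx":0,"ry":0,"rz":0.003,"fingers":-1},{"dx":0.98,"dy":-0.92,"dz":0.1,"rx":0,"ry":0,"rz":0.003,"fingers":-1},{"dx":0.98,"dy":-0.92,"dz":0.1,"rx":0,"ry":0,"rz":0.003,"fingers":-1},{"dx":0.98,"dy":-0.92,"dz":0.1,"rx":0,"ry":0,"rz":0.003,"fingers":-1}])

```text
time: 1.35
ee_pos: [478.1, -183.9, 284.1]
tool_rot: [[0.989, 0.149, 0.003], [0.149, -0.989, 0.008], [0.004, -0.007, -1.0]]
ft_force: [-0.2, -0.2, 0.4]
grip_width: -0.002
```

```bash
python3 -c "
from h import *
to([641,20,240],7.97)"
```

```text
t 1.35 d [ 0.9563 -0.8855  0.2302] r [-0.0023 -0.0012  0.0033] mm 264.7 F [-0.17 -0.25  0.38] pos [ 478.1 -183.9  284.1]
```

apply_moves(motion=[{"dx":0.96,"dy":-0.89,"dz":0.2,"rx":0,"ry":0,"rz":0.003,"fingers":-1},{"dx":0.96,"dy":-0.89,"dz":0.2,"rx":0,"ry":0,"rz":0.003,"fingers":-1},{"dx":0.96,"dy":-0.89,"dz":0.2,"rx":0,"ry":0,"rz":0.003,"fingers":-1},{"dx":0.96,"dy":-0.89,"dz":0.2,"rx":0,"ry":0,"rz":0.003,"fingers":-1},{"dx":0.96,"dy":-0.89,"dz":0.2,"rx":0,"ry":0,"rz":0.003,"fingers":-1},{"dx":0.96,"dy":-0.89,"dz":0.2,"rx":-0.002,"ry":-0.001,"rz":0.003,"fingers":-1},{"dx":0.96,"dy":-0.89,"dz":0.2,"rx":-0.002,"ry":-0.001,"rz":0.003,"fingers":-1},{"dx":0.96,"dy":-0.89,"dz":0.2,"rx":-0.002,"ry":-0.001,"rz":0.003,"fingers":-1},{"dx":0.96,"dy":-0.89,"dz":0.2,"rx":-0.002,"ry":-0.001,"rz":0.003,"fingers":-1}])

```text
time: 2.1
ee_pos: [641.7, 22.1, 244.9]
tool_rot: [[0.99, 0.142, -0.001], [0.142, -0.99, 0.001], [-0.001, -0.001, -1.0]]
ft_force: [-0.9, -0.7, 0.8]
grip_width: 0.0
```

```bash
python3 -c "
from h import *
to([641,20,205],7.97)
p,d,W,ci=snap('wrist','w1.png')"
```

```text
t 2.1 d [-0.0046  0.01    0.1996] r [-0.0004  0.0003  0.0011] mm 40.0 F [-0.91 -0.74  0.83] pos [641.7  22.1 244.9]
```

View pics/w1.png

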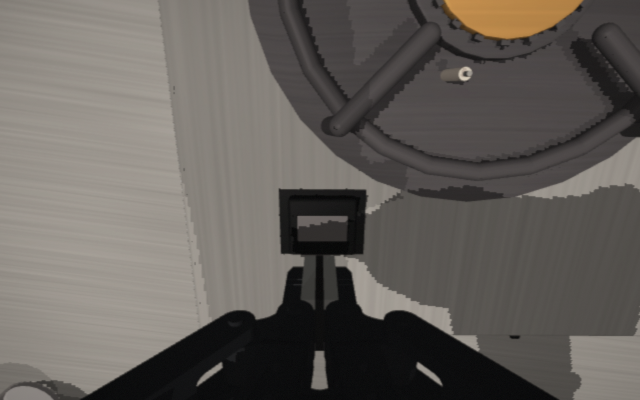

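The fingertips at (320,265) line up with the cap, centred at (322,222), so I'll descend.

apply_moves(motion=[{"dx":-0.005,"dy":0.01,"dz":0.1,"rx":0,"ry":0,"rz":0,"fingers":-1},{"dx":-0.005,"dy":0.01,"dz":0.18,"rx":0,"ry":0,"rz":0,"fingers":-1},{"dx":-0.005,"dy":0.01,"dz":0.2,"rx":0,"ry":0,"rz":0,"fingers":-1},{"dx":-0.005,"dy":0.01,"dz":0.21,"rx":0,"ry":0,"rz":0,"fingers":-1},{"dx":-0.005,"dy":0.01,"dz":0.22,"rx":0,"ry":0,"rz":0,"fingers":-1},{"dx":-0.005,"dy":0.01,"dz":0.22,"rx":0,"ry":0,"rz":0,"fingers":-1}])

```text
time: 2.65
ee_pos: [640.7, 17.6, 202.0]
tool_rot: [[0.99, 0.139, -0.0], [0.139, -0.99, 0.0], [-0.0, -0.0, -1.0]]
ft_force: [0.6, -0.5, 0.7]
grip_width: -0.003
```

apply_moves(motion=[{"dx":0,"dy":0,"dz":0.005,"rx":0,"ry":0,"rz":0,"fingers":-1},{"dx":0,"dy":0,"dz":0.01,"rx":0,"ry":0,"rz":0,"fingers":-1},{"dx":0,"dy":0,"dz":0.015,"rx":0,"ry":0,"rz":0,"fingers":-1},{"dx":0,"dy":0,"dz":0.02,"rx":0,"ry":0,"rz":0,"fingers":-1}])

```text
time: 2.98
ee_pos: [640.8, 17.6, 198.3]
tool_rot: [[0.99, 0.139, 0.0], [0.139, -0.99, 0.0], [0.0, -0.0, -1.0]]
ft_force: [0.3, -0.2, 0.6]
grip_width: 0.003
```

apply_moves(motion=[{"dx":0,"dy":0,"dz":0.005,"rx":0,"ry":0,"rz":0,"fingers":-1},{"dx":0,"dy":0,"dz":0.01,"rx":0,"ry":0,"rz":0,"fingers":-1},{"dx":0,"dy":0,"dz":0.015,"rx":0,"ry":0,"rz":0,"fingers":-1},{"dx":0,"dy":0,"dz":0.02,"rx":0,"ry":0,"rz":0,"fingers":-1}])

```text
time: 3.32
ee_pos: [640.9, 17.7, 194.7]
tool_rot: [[0.99, 0.139, 0.001], [0.139, -0.99, 0.0], [0.001, 0.0, -1.0]]
ft_force: [-1.6, 0.1, 3.4]
grip_width: -0.002
```

apply_moves(motion=[{"dx":0,"dy":0,"dz":0.005,"rx":0,"ry":0,"rz":0,"fingers":-1},{"dx":0,"dy":0,"dz":0.01,"rx":0,"ry":0,"rz":0,"fingers":-1}])

```text
time: 3.48
ee_pos: [640.9, 17.7, 192.6]
tool_rot: [[0.99, 0.139, 0.001], [0.139, -0.99, 0.0], [0.001, 0.0, -1.0]]
ft_force: [-1.2, -1.1, 2.4]
grip_width: -0.0
```

apply_moves(motion=[{"dx":0,"dy":0,"dz":0.005,"rx":0,"ry":0,"rz":0,"fingers":-1},{"dx":0,"dy":0,"dz":0.008,"rx":0,"ry":0,"rz":0,"fingers":-1}])

```text
time: 3.65
ee_pos: [640.9, 17.7, 191.0]
tool_rot: [[0.99, 0.139, 0.001], [0.139, -0.99, -0.0], [0.001, 0.0, -1.0]]
ft_force: [-1.1, -1.3, 4.1]
grip_width: 0.001
```

```bash
python3 -c "
from h import *
to([641,20,240],7.97)
p,d,W,ci=snap('top','t1.png');W0=np.load('topW.npy')
x=W[...,0];y=W[...,1];z=W[...,2]
q=(x>470)&(x<545)&(abs(y)<50)&(z>40)
print(q.sum(),W[q].min(0) if q.any() else 0,W[q].max(0) if q.any() else 0)"
```

```text
t 3.65 d [ 0.0021 -0.0114 -0.2452] r [ 0.0001 -0.0003  0.0001] mm 49.1 F [-1.06 -1.26  4.13] pos [640.9  17.7 191. ]
983 [470.02582531 -49.87395326  50.62049693] [544.94482523  41.12032148 676.41901521]
```

apply_moves(motion=[{"dx":0,"dy":0,"dz":-0.2,"rx":0,"ry":0,"rz":0,"fingers":-1},{"dx":-0.2,"dy":0,"dz":-0.35,"rx":0,"ry":0,"rz":0,"fingers":-1},{"dx":-0.4,"dy":0,"dz":-0.35,"rx":0,"ry":0,"rz":0,"fingers":-1},{"dx":-0.6,"dy":0,"dz":-0.35,"rx":0,"ry":0,"rz":0,"fingers":-1},{"dx":-0.8,"dy":0,"dz":-0.35,"rx":0,"ry":0,"rz":0,"fingers":-1},{"dx":-1,"dy":0,"dz":-0.35,"rx":0,"ry":0,"rz":0,"fingers":-1},{"dx":-1,"dy":0,"dz":-0.35,"rx":0,"ry":0,"rz":0,"fingers":-1},{"dx":-1,"dy":0,"dz":-0.35,"rx":0,"ry":0,"rz":0,"fingers":-1},{"dx":-1,"dy":0,"dz":-0.35,"rx":0,"ry":0,"rz":0,"fingers":-1}])

```text
time: 4.45
ee_pos: [443.5, -10.1, 261.2]
tool_rot: [[0.99, 0.139, 0.003], [0.139, -0.99, 0.0], [0.003, 0.0, -1.0]]
ft_force: [0.9, 0.6, -0.1]
grip_width: 0.001
```

```bash
python3 -c "
from h import *
to([641,20,240],7.97)
p,d,W,ci=snap('wrist','w2.png');np.save('w2.npy',W);np.save('w2p.npy',p)
print(-np.array(ci['R']).T@np.array(ci['t']))"
```

```text
t 4.45 d [ 0.9985 -0.0121  0.1087] r [ 0.0001 -0.0008  0.0001] mm 200.9 F [ 0.92  0.62 -0.05] pos [443.5 -10.1 261.2]
[523.32716087   1.27443991 332.09742011]
```

View pics/w2.png

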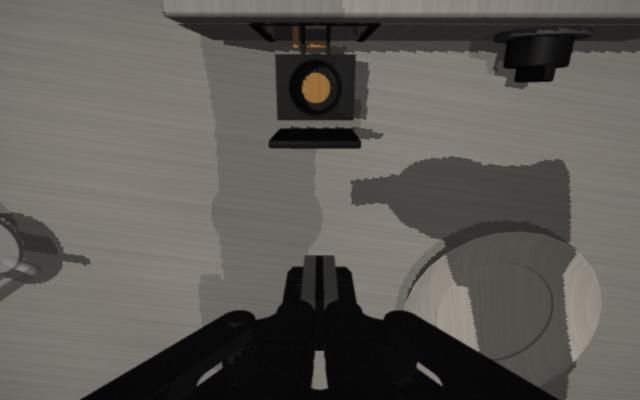

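The drawer has popped out: the well is at pixel (316,87) and the panel at (315,138). I'll measure the well next.

Run:
```python
from h import *
W=np.load('w2.npy');P=np.load('w2p.npy').astype(int)
sub=np.zeros((400,640),bool);sub[45:150,260:370]=1
z=W[...,2]
ex=np.array([np.cos(np.radians(7.97)),np.sin(np.radians(7.97))]);ey=np.array([-ex[1],ex[0]])
for nm,lo,hi in(('block',44,56),('panel',86,96),('orange/floor',15,38)):
    q=sub&(z>lo)&(z<hi)&(W[...,0]<600)
    pts=W[q][:,:2].astype(np.float32); r=cv2.minAreaRect(pts)
    a=pts@ex;b=pts@ey
    print(nm,q.sum(),np.median(z[q]),r,'loc x',a.min(),a.max(),'y',b.min(),b.max(),'ctr',ex*(a.min()+a.max())/2+ey*(b.min()+b.max())/2)
# well rim: within block bounding, points lower than 44
q=sub.copy();q[:60]=0;q[118:]=0;q[:,:282]=0;q[:,350:]=0
q&=z<44
ys,xs=np.nonzero(q);el=cv2.fitEllipse(cv2.findContours(q.astype(np.uint8),0,1)[0][0]) ;print('ell',el,len(xs))
o=sub&(P[...,0]>150)&(P[...,2]<90);o[:60]=0
ys,xs=np.nonzero(o);print('orange',xs.mean(),ys.mean(),W[o].mean(0),np.ptp(W[o],0))
# intersect ellipse center ray with z=50
ci=eyes.camera_info('wrist');R=np.array(ci['R']);c=-R.T@np.array(ci['t'])
for (u,v),h in((el[0],50),((xs.mean(),ys.mean()),24)):
    ray=R.T@np.array([(u-ci['cx'])/ci['fx'],(v-ci['cy'])/ci['fy'],1]);print(c+ray*(h-c[2])/ray[2])
print('pred',[520,2.9])
to([534.5,-411.5,260],-59)
```

```text
block 3468 50.57249364972676 ((516.8952026367188, 2.930908203125), (57.560848236083984, 61.49159240722656), 7.93398904800415) loc x 483.5118336749686 541.0984198908199 y -99.49497852350333 -38.003555676348576 ctr [516.88907175   2.94824711]
panel 834 91.4652469893226 ((485.76641845703125, -1.1515159606933594), (6.326716899871826, 63.472930908203125), 7.579879283905029) loc x 477.5427123713429 484.0296493164706 y -100.22001547212386 -36.74425456632923 ctr [485.63753441  -1.15744727]
orange/floor 2048 25.36058149044029 ((520.9288940429688, 3.8962554931640625), (66.0517578125, 62.8321533203125), 8.004378318786621) loc x 483.39259524771325 549.4529387172385 y -99.8064366402999 -36.974298484425304 ctr [520.91717579   3.87460963]
ell ((315.56243896484375, 86.97639465332031), (46.135276794433594, 48.70977783203125), 177.07415771484375) 1823
orange 312.5 83.375 [524.55943      6.95222412  26.13941911] [12.91849319 15.03666139  2.10215857]
[522.85075656   4.07638843  50.        ]
[525.21551527   7.2332485   24.        ]
pred [520, 2.9]
t 4.5 d [0.1684 2.0513 0.006 ] r [-0.0005 -0.0007  0.3722] mm 411.6 F [ 0.43 -0.46 -0.04] pos [444.1  -9.9 261.1]
```

```bash
python3 -c "
from h import *
to([502,-435,255],36)"
```

```text
t 4.5 d [-0.009   2.1451  0.0306] r [ 0.0002 -0.0008 -0.1556] mm 429.1 F [ 0.43 -0.46 -0.04] pos [444.1  -9.9 261.1]
```

apply_moves(motion=[{"dx":0,"dy":1,"dz":0,"rx":0,"ry":0,"rz":-0.08,"fingers":0.4},{"dx":0,"dy":1,"dz":0,"rx":0,"ry":0,"rz":-0.08,"fingers":0.4},{"dx":0,"dy":1,"dz":0,"rx":0,"ry":0,"rz":-0.08,"fingers":0.4},{"dx":0,"dy":1,"dz":0,"rx":0,"ry":0,"rz":-0.08,"fingers":0.4},{"dx":0,"dy":1,"dz":0,"rx":0,"ry":0,"rz":-0.08,"fingers":0.4},{"dx":0,"dy":1,"dz":0,"rx":0,"ry":0,"rz":-0.08,"fingers":0.4}])

```text
time: 5.0
ee_pos: [473.1, -216.6, 260.8]
tool_rot: [[0.928, 0.373, 0.004], [0.373, -0.928, -0.003], [0.002, 0.004, -1.0]]
ft_force: [0.4, 0.0, 0.7]
grip_width: 0.702
```

```bash
python3 -c "
from h import *
to([502,-435,255],36)"
```

```text
t 5.0 d [-0.2733  1.0669  0.0331] r [ 0.0015 -0.0005 -0.0783] mm 220.4 F [0.38 0.01 0.71] pos [ 473.1 -216.6  260.8]
```

apply_moves(motion=[{"dx":-0.27,"dy":1,"dz":0.03,"rx":0,"ry":0,"rz":-0.078,"fingers":0.4},{"dx":-0.27,"dy":1,"dz":0.03,"rx":0,"ry":0,"rz":-0.078,"fingers":0.4},{"dx":-0.27,"dy":1,"dz":0.03,"rx":0,"ry":0,"rz":-0.078,"fingers":0.4},{"dx":-0.27,"dy":1,"dz":0.03,"rx":0.001,"ry":0,"rz":-0.078,"fingers":0.4},{"dx":-0.27,"dy":1,"dz":0.03,"rx":0.001,"ry":0,"rz":-0.078,"fingers":0.4},{"dx":-0.27,"dy":1,"dz":0.03,"rx":0.001,"ry":0,"rz":-0.078,"fingers":0.4},{"dx":-0.27,"dy":1,"dz":0.03,"rx":0.001,"ry":0,"rz":-0.078,"fingers":0.4},{"dx":-0.27,"dy":1,"dz":0.03,"rx":0.001,"ry":0,"rz":-0.078,"fingers":0.4}])

```text
time: 5.67
ee_pos: [498.4, -422.7, 254.5]
tool_rot: [[0.81, 0.586, 0.002], [0.586, -0.81, 0.0], [0.002, 0.001, -1.0]]
ft_force: [-0.2, 0.7, -0.2]
grip_width: 0.7
```

Run:
```python
from h import *
p,d,W,ci=snap('wrist','w3.png')
z=W[...,2]
q=(z>50)&(z<75);q[260:]=0
n,l,st,c=cv2.connectedComponentsWithStats(q.astype(np.uint8))
for k in range(1,n):
    if st[k,4]<60: continue
    w=W[l==k];top=w[w[:,2]>57];(a,b),r=cv2.minEnclosingCircle(top[:,:2].astype(np.float32))
    print(c[k].round(),st[k,4],'circ',a,b,r,'mean',top.mean(0).round(1),p[l==k].mean(0).round())
to([534.5,-411.5,200],36)
```

```text
[611.  44.] 235 circ 697.5706787109375 -526.2360229492188 36.23898696899414 mean [ 700.  -518.1   68.9] [16. 15. 15.]
[629.  68.] 464 circ 696.39453125 -555.1865234375 17.54563331604004 mean [ 694.9 -558.5   59.8] [39. 37. 37.]
[254.  56.] 1953 circ 552.3932495117188 -326.4549560546875 16.95335578918457 mean [ 552.6 -326.8   60.9] [154.  97. 108.]
[337. 147.] 1543 circ 535.5950927734375 -411.9538879394531 16.93925666809082 mean [ 536.1 -411.4   60.9] [103. 100.  94.]
[267. 219.] 1330 circ 453.986083984375 -401.6874694824219 17.14739418029785 mean [ 455.2 -401.1   60.9] [ 39. 107. 100.]
[390. 225.] 1326 circ 508.92803955078125 -486.537841796875 17.100996017456055 mean [ 509.6 -485.4   60.8] [107.  60.  69.]
t 5.72 d [0.174  0.0652 0.2744] r [ 0.0002 -0.0007 -0.    ] mm 66.3 F [-0.45  0.7   0.6 ] pos [ 498.6 -421.4  254.8]
```

View pics/w3.png

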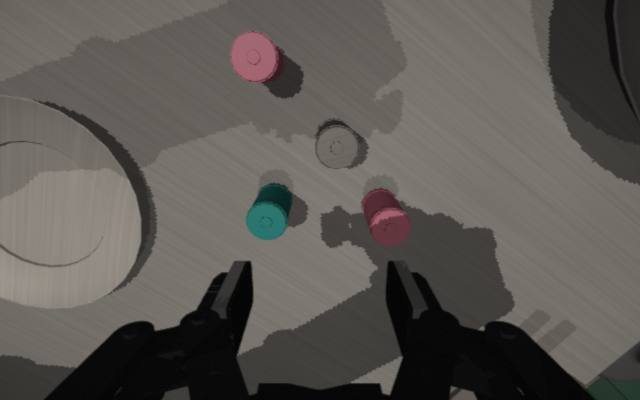

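The grey cell at pixel (337,147) shows its nub. Its centre is (535.6,-412), and the jaw path is clear of the pink and turquoise ones.

apply_moves(motion=[{"dx":0.177,"dy":0.07,"dz":0.1,"rx":0,"ry":0,"rz":0,"fingers":0.4},{"dx":0.177,"dy":0.07,"dz":0.25,"rx":0,"ry":0,"rz":0,"fingers":0.4},{"dx":0.177,"dy":0.07,"dz":0.35,"rx":0,"ry":0,"rz":0,"fingers":0.4},{"dx":0.177,"dy":0.07,"dz":0.42,"rx":0,"ry":0,"rz":0,"fingers":0.4},{"dx":0.177,"dy":0.07,"dz":0.42,"rx":0,"ry":0,"rz":0,"fingers":0.4},{"dx":0.177,"dy":0.07,"dz":0.42,"rx":0,"ry":0,"rz":0,"fingers":0.4}])

```text
time: 6.22
ee_pos: [536.2, -410.2, 170.7]
tool_rot: [[0.808, 0.589, 0.001], [0.589, -0.808, 0.002], [0.002, -0.001, -1.0]]
ft_force: [-0.3, -0.8, 0.4]
grip_width: 0.7
```

```bash
python3 -c "
from h import *
to([535.6,-412,102],36)"
```

```text
t 6.22 d [-0.0083  0.0057  0.3436] r [-0.0003 -0.0007  0.0006] mm 68.8 F [-0.33 -0.83  0.37] pos [ 536.2 -410.2  170.7]
```

apply_moves(motion=[{"dx":-0.008,"dy":0.006,"dz":0.1,"rx":0,"ry":-0.0007,"rz":0,"fingers":0.4},{"dx":-0.008,"dy":0.006,"dz":0.2,"rx":0,"ry":-0.0007,"rz":0,"fingers":0.4},{"dx":-0.008,"dy":0.006,"dz":0.28,"rx":0,"ry":-0.0007,"rz":0,"fingers":0.4},{"dx":-0.008,"dy":0.006,"dz":0.33,"rx":0,"ry":-0.0007,"rz":0,"fingers":0.4},{"dx":-0.008,"dy":0.006,"dz":0.344,"rx":0,"ry":-0.0007,"rz":0,"fingers":0.4},{"dx":-0.008,"dy":0.006,"dz":0.344,"rx":0,"ry":-0.0007,"rz":0,"fingers":0.4},{"dx":-0.008,"dy":0.006,"dz":0.344,"rx":0,"ry":-0.0007,"rz":0,"fingers":0.4}])

```text
time: 6.8
ee_pos: [536.4, -412.2, 103.3]
tool_rot: [[0.808, 0.589, 0.001], [0.589, -0.808, -0.0], [0.001, 0.001, -1.0]]
ft_force: [0.4, 0.2, 0.2]
grip_width: 0.706
```

apply_moves(newtons=30, motion=[{"dx":0,"dy":0,"dz":0,"rx":0,"ry":0,"rz":0,"fingers":0.1},{"dx":0,"dy":0,"dz":0,"rx":0,"ry":0,"rz":0,"fingers":-0.1},{"dx":0,"dy":0,"dz":0,"rx":0,"ry":0,"rz":0,"fingers":-0.5},{"dx":0,"dy":0,"dz":0,"rx":0,"ry":0,"rz":0,"fingers":-1},{"dx":0,"dy":0,"dz":0,"rx":0,"ry":0,"rz":0,"fingers":-1},{"dx":0,"dy":0,"dz":0,"rx":0,"ry":0,"rz":0,"fingers":-1}])

```text
time: 7.3
ee_pos: [537.0, -412.5, 104.6]
tool_rot: [[0.808, 0.589, 0.003], [0.589, -0.808, -0.001], [0.001, 0.002, -1.0]]
ft_force: [-1.2, 1.6, 6.9]
grip_width: 0.379
```

```bash
python3 -c "
from h import *
to([535.6,-412,202],36)"
```

```text
t 7.3 d [-0.0035 -0.0049 -0.4873] r [ 0.0008 -0.0005  0.0006] mm 97.5 F [-1.24  1.58  6.92] pos [ 537.  -412.5  104.6]
```

apply_moves(motion=[{"dx":0,"dy":0,"dz":-0.05,"rx":0,"ry":0,"rz":0,"fingers":-1},{"dx":0,"dy":0,"dz":-0.15,"rx":0,"ry":0,"rz":0,"fingers":-1},{"dx":0,"dy":0,"dz":-0.3,"rx":0,"ry":0,"rz":0,"fingers":-1},{"dx":0,"dy":0,"dz":-0.45,"rx":0,"ry":0,"rz":0,"fingers":-1},{"dx":0,"dy":0,"dz":-0.6,"rx":0,"ry":0,"rz":0,"fingers":-1},{"dx":0,"dy":0,"dz":-0.65,"rx":0,"ry":0,"rz":0,"fingers":-1},{"dx":0,"dy":0,"dz":-0.65,"rx":0,"ry":0,"rz":0,"fingers":-1}])

```text
time: 7.88
ee_pos: [537.9, -413.1, 238.6]
tool_rot: [[0.808, 0.589, 0.008], [0.589, -0.808, -0.005], [0.004, 0.008, -1.0]]
ft_force: [0.7, -0.7, -0.8]
grip_width: 0.376
```

```bash
python3 -c "
from h import *
to([522,3.7,235],7.97)"
```

```text
t 7.88 d [ 1.164  -1.7308  0.0076] r [ 0.0023 -0.0018  0.1563] mm 417.2 F [ 0.67 -0.66 -0.84] pos [ 537.9 -413.1  238.6]
```

apply_moves(motion=[{"dx":0.1,"dy":-0.15,"dz":0,"rx":0.001,"ry":-0.001,"rz":0.01,"fingers":-1},{"dx":0.2,"dy":-0.3,"dz":0,"rx":0.001,"ry":-0.001,"rz":0.03,"fingers":-1},{"dx":0.3,"dy":-0.45,"dz":0,"rx":0.001,"ry":-0.001,"rz":0.05,"fingers":-1},{"dx":0.4,"dy":-0.6,"dz":0,"rx":0.002,"ry":-0.002,"rz":0.065,"fingers":-1},{"dx":0.5,"dy":-0.75,"dz":0,"rx":0.002,"ry":-0.002,"rz":0.08,"fingers":-1},{"dx":0.6,"dy":-0.9,"dz":0,"rx":0.002,"ry":-0.002,"rz":0.09,"fingers":-1},{"dx":0.65,"dy":-1,"dz":0,"rx":0.002,"ry":-0.002,"rz":0.1,"fingers":-1},{"dx":0.65,"dy":-1,"dz":0,"rx":0.002,"ry":-0.002,"rz":0.1,"fingers":-1}])

```text
time: 8.55
ee_pos: [524.1, -168.3, 235.9]
tool_rot: [[0.949, 0.316, -0.004], [0.316, -0.949, 0.002], [-0.003, -0.003, -1.0]]
ft_force: [0.0, -0.4, -1.0]
grip_width: 0.376
```

```bash
python3 -c "
from h import *
to([522,3.7,235],7.97)"
```

```text
t 8.55 d [ 0.262  -0.8192  0.0062] r [-0.0008  0.001   0.0581] mm 172.0 F [ 0.01 -0.36 -0.96] pos [ 524.1 -168.3  235.9]
```

apply_moves(motion=[{"dx":0.07,"dy":-0.2,"dz":0,"rx":-0.001,"ry":0.001,"rz":0.02,"fingers":-1},{"dx":0.13,"dy":-0.4,"dz":0,"rx":-0.001,"ry":0.001,"rz":0.04,"fingers":-1},{"dx":0.2,"dy":-0.6,"dz":0,"rx":-0.001,"ry":0.001,"rz":0.058,"fingers":-1},{"dx":0.25,"dy":-0.76,"dz":0,"rx":-0.001,"ry":0.001,"rz":0.058,"fingers":-1},{"dx":0.262,"dy":-0.82,"dz":0,"rx":-0.001,"ry":0.001,"rz":0.058,"fingers":-1},{"dx":0.262,"dy":-0.82,"dz":0,"rx":-0.001,"ry":0.001,"rz":0.058,"fingers":-1},{"dx":0.262,"dy":-0.82,"dz":0,"rx":-0.001,"ry":0.001,"rz":0.058,"fingers":-1}])

```text
time: 9.13
ee_pos: [521.3, 4.3, 235.1]
tool_rot: [[0.99, 0.141, -0.002], [0.141, -0.99, -0.001], [-0.002, 0.001, -1.0]]
ft_force: [0.1, -1.1, -1.0]
grip_width: 0.374
```

```bash
python3 -c "
from h import *
to([522,3.7,165],7.97)"
```

```text
t 9.13 d [0.0038 0.0033 0.3503] r [0.0002 0.0007 0.0009] mm 70.1 F [ 0.06 -1.1  -0.98] pos [521.3   4.3 235.1]
```

apply_moves(motion=[{"dx":0.004,"dy":0.003,"dz":0.1,"rx":0,"ry":0.0007,"rz":0.001,"fingers":-1},{"dx":0.004,"dy":0.003,"dz":0.2,"rx":0,"ry":0.0007,"rz":0.001,"fingers":-1},{"dx":0.004,"dy":0.003,"dz":0.3,"rx":0,"ry":0.0007,"rz":0.001,"fingers":-1},{"dx":0.004,"dy":0.003,"dz":0.35,"rx":0,"ry":0.0007,"rz":0.001,"fingers":-1},{"dx":0.004,"dy":0.003,"dz":0.35,"rx":0,"ry":0.0007,"rz":0.001,"fingers":-1},{"dx":0.004,"dy":0.003,"dz":0.35,"rx":0,"ry":0.0007,"rz":0.001,"fingers":-1}])

```text
time: 9.63
ee_pos: [521.9, 2.7, 164.7]
tool_rot: [[0.991, 0.137, -0.001], [0.137, -0.991, -0.001], [-0.001, 0.001, -1.0]]
ft_force: [1.1, 0.2, -1.0]
grip_width: 0.373
```

```bash
python3 -c "
from h import *
p,d,W,ci=snap('wrist','w4.png');np.save('w4.npy',W);np.save('w4p.npy',p)
to([522,3.7,128],7.97)"
```

```text
t 9.68 d [-0.0016 -0.0037  0.1875] r [ 0.0003 -0.0001 -0.0005] mm 37.5 F [ 0.02  0.03 -0.93] pos [522.4   3.1 165.5]
```

View pics/w4.png

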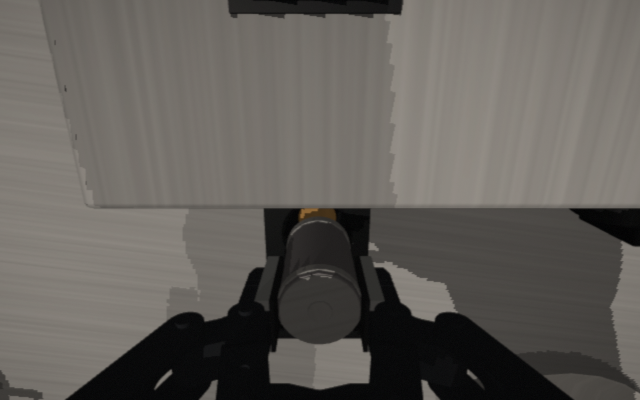

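The cell is held upright over the well, its top at about (320,305), and the block spans columns 264–370. I'll measure the offset from this picture.

Run:
```python
from h import *
W=np.load('w4.npy');P=np.load('w4p.npy').astype(int);z=W[...,2]
a=np.radians(7.97);ex=np.array([np.cos(a),np.sin(a)]);ey=np.array([-ex[1],ex[0]])
def loc(q,n):
    A=W[q][:,:2]@ex;B=W[q][:,:2]@ey
    print(n,q.sum(),'x',A.min().round(1),A.max().round(1),'y',B.min().round(1),B.max().round(1),'med z',np.median(z[q]).round(1),'mean',A.mean().round(1),B.mean().round(1))
m=np.zeros(z.shape,bool);m[265:350,275:366]=1
zt=np.nanpercentile(z[m],95);print(zt)
top=m&(z>zt-3)
n,l,st,c=cv2.connectedComponentsWithStats(top.astype(np.uint8));k=1+np.argmax(st[1:,4]);top=l==k;print(c[k],st[k])
loc(top,'top');(cx,cy),r=cv2.minEnclosingCircle(W[top][:,:2].astype(np.float32));print('circ',cx,cy,r,'loc',np.array([cx,cy])@ex,np.array([cx,cy])@ey)
b=np.zeros(z.shape,bool);b[208:262,255:380]=1;loc(b&(abs(z-50.5)<3),'block')
e=np.zeros(z.shape,bool);e[150:212,120:260]=1;loc(e&(abs(z-115)<3),'stove edge')
# cell lateral axis on body: row-wise
for r0 in(235,250):
    print(r0,[ (round(float(W[r0,u,:2]@ey),1),round(float(z[r0,u]),0)) for u in range(262,376,6)])
s=monitor.get_state();print('tcp loc',s['ee_pos'][:2]@ex,s['ee_pos'][:2]@ey)
```

```text
123.40976717912545
[319.94503257 309.30374593] [ 275  272   91   78 4912]
top 4912 x 500.3 532.5 y -86.8 -53.1 med z 121.5 mean 516.9 -69.9
circ 520.8519897460938 2.3409571647644043 20.186233520507812 loc 516.1455626466393 -69.90016783310611
block 2178 x 499.2 533.1 y -98.6 -38.5 med z 50.6 mean 519.3 -68.2
stove edge 8078 x 555.3 577.2 y -49.2 2.8 med z 115.6 mean 566.7 -24.0
235 [(-28.1, 1.0), (-40.2, 50.0), (-43.8, 51.0), (-47.3, 51.0), (-50.4, 48.0), (-55.8, 70.0), (-59.3, 77.0), (-62.5, 84.0), (-65.4, 84.0), (-68.2, 86.0), (-71.0, 87.0), (-73.8, 86.0), (-76.8, 82.0), (-80.0, 77.0), (-83.6, 69.0), (-88.6, 51.0), (-92.0, 51.0), (-95.5, 51.0), (-106.9, 1.0)]
250 [(-27.4, 1.0), (-39.8, 51.0), (-43.3, 50.0), (-46.9, 51.0), (-50.5, 52.0), (-57.3, 91.0), (-60.5, 97.0), (-63.2, 100.0), (-65.8, 101.0), (-68.4, 102.0), (-70.9, 101.0), (-73.4, 101.0), (-76.0, 100.0), (-78.9, 96.0), (-81.9, 92.0), (-89.0, 50.0), (-92.4, 51.0), (-95.8, 51.0), (-107.4, 1.0)]
tcp loc 517.7728361859846 -69.40873031240588
```

apply_moves(motion=[{"dx":0.006,"dy":-0.006,"dz":0,"rx":0,"ry":0,"rz":0,"fingers":-1},{"dx":0.006,"dy":-0.006,"dz":0.02,"rx":0,"ry":0,"rz":0,"fingers":-1},{"dx":0.006,"dy":-0.006,"dz":0.04,"rx":0,"ry":0,"rz":0,"fingers":-1},{"dx":0.006,"dy":-0.006,"dz":0.05,"rx":0,"ry":0,"rz":0,"fingers":-1},{"dx":0.006,"dy":-0.006,"dz":0.06,"rx":0,"ry":0,"rz":0,"fingers":-1},{"dx":0.006,"dy":-0.006,"dz":0.07,"rx":0,"ry":0,"rz":0,"fingers":-1},{"dx":0.006,"dy":-0.006,"dz":0.075,"rx":0,"ry":0,"rz":0,"fingers":-1}])

```text
time: 10.27
ee_pos: [523.3, 4.4, 150.2]
tool_rot: [[0.991, 0.137, 0.0], [0.137, -0.991, -0.001], [0.0, 0.001, -1.0]]
ft_force: [0.6, 0.6, -1.3]
grip_width: 0.377
```

```bash
python3 -c "
from h import *
to([523.4,4.5,131],7.97)"
```

```text
t 10.27 d [ 0.0006 -0.0006  0.0959] r [ 0.0003 -0.     -0.0005] mm 19.2 F [ 0.61  0.59 -1.34] pos [523.3   4.4 150.2]
```

No contact at the rim, since the cell bottom is about 4 mm inside. I'll keep going down.

apply_moves(motion=[{"dx":0.0,"dy":0,"dz":0.015,"rx":0,"ry":0,"rz":0,"fingers":-1},{"dx":0,"dy":0,"dz":0.03,"rx":0,"ry":0,"rz":0,"fingers":-1},{"dx":0,"dy":0,"dz":0.045,"rx":0,"ry":0,"rz":0,"fingers":-1},{"dx":0,"dy":0,"dz":0.06,"rx":0,"ry":0,"rz":0,"fingers":-1},{"dx":0,"dy":0,"dz":0.075,"rx":0,"ry":0,"rz":0,"fingers":-1},{"dx":0,"dy":0,"dz":0.085,"rx":0,"ry":0,"rz":0,"fingers":-1},{"dx":0,"dy":0,"dz":0.09,"rx":0,"ry":0,"rz":0,"fingers":-1}])

```text
time: 10.85
ee_pos: [523.1, 4.4, 131.8]
tool_rot: [[0.991, 0.137, -0.0], [0.137, -0.991, -0.001], [-0.001, 0.001, -1.0]]
ft_force: [0.4, 0.1, -1.6]
grip_width: 0.378
```

apply_moves(motion=[{"dx":0,"dy":0,"dz":0.005,"rx":0,"ry":0,"rz":0,"fingers":-1},{"dx":0,"dy":0,"dz":0.01,"rx":0,"ry":0,"rz":0,"fingers":-1}])

```text
time: 11.02
ee_pos: [523.2, 4.4, 129.7]
tool_rot: [[0.991, 0.137, -0.0], [0.137, -0.991, -0.001], [-0.001, 0.001, -1.0]]
ft_force: [0.4, -0.3, -1.2]
grip_width: 0.378
```

apply_moves(motion=[{"dx":0,"dy":0,"dz":0.004,"rx":0,"ry":0,"rz":0,"fingers":-0.2},{"dx":0,"dy":0,"dz":0.004,"rx":0,"ry":0,"rz":0,"fingers":-0.1},{"dx":0,"dy":0,"dz":0,"rx":0,"ry":0,"rz":0,"fingers":0.2},{"dx":0,"dy":0,"dz":0,"rx":0,"ry":0,"rz":0,"fingers":0.4},{"dx":0,"dy":0,"dz":0,"rx":0,"ry":0,"rz":0,"fingers":0.4},{"dx":0,"dy":0,"dz":0,"rx":0,"ry":0,"rz":0,"fingers":0.4},{"dx":0,"dy":0,"dz":0,"rx":0,"ry":0,"rz":0,"fingers":0.4}])

```text
time: 11.6
ee_pos: [523.2, 4.4, 129.8]
tool_rot: [[0.991, 0.137, -0.0], [0.137, -0.991, -0.001], [-0.0, 0.001, -1.0]]
ft_force: [-0.4, 0.6, 0.1]
grip_width: 0.701
```

apply_moves(motion=[{"dx":0,"dy":0,"dz":-0.06,"rx":0,"ry":0,"rz":0,"fingers":0.4},{"dx":0,"dy":0,"dz":-0.2,"rx":0,"ry":0,"rz":0,"fingers":0.4},{"dx":0,"dy":0,"dz":-0.4,"rx":0,"ry":0,"rz":0,"fingers":0.4},{"dx":-0.2,"dy":0,"dz":-0.5,"rx":0,"ry":0,"rz":0,"fingers":-1},{"dx":-0.35,"dy":0,"dz":-0.5,"rx":0,"ry":0,"rz":0,"fingers":-1},{"dx":-0.48,"dy":0,"dz":-0.5,"rx":0,"ry":0,"rz":0,"fingers":-1},{"dx":-0.48,"dy":0,"dz":-0.5,"rx":0,"ry":0,"rz":0,"fingers":-1},{"dx":-0.48,"dy":0,"dz":-0.5,"rx":0,"ry":0,"rz":0,"fingers":-1}])

```text
time: 12.27
ee_pos: [427.2, -9.0, 230.2]
tool_rot: [[0.991, 0.137, 0.0], [0.137, -0.991, -0.001], [0.0, 0.001, -1.0]]
ft_force: [0.4, 0.0, 0.3]
grip_width: 0.005
```

Run:
```python
from h import *
p,d,W,ci=snap('wrist','w5.png');z=W[...,2]
q=(z>72)&(z<89);q[230:]=0
n,l,st,c=cv2.connectedComponentsWithStats(q.astype(np.uint8))
for k in range(1,n):
    if st[k,4]>200: w=W[l==k];print(c[k].round(),st[k],np.median(w[:,2]),w[w[:,2]>80].mean(0),cv2.minEnclosingCircle(w[w[:,2]>80][:,:2].astype(np.float32)))
to([470,-4,200],7.97)
```

```text
[592.  20.] [ 561    0   63   52 2152] 77.71584606676325 [ 567.10325012 -150.38725754   80.36786764] ((562.884765625, -150.5473175048828), 11.175938606262207)
[318.  57.] [ 289   26   59   63 2877] 85.0146949574041 [521.95999512   4.61096821  84.9324852 ] ((521.8556518554688, 4.627849102020264), 16.926097869873047)
[319. 118.] [269 117 102   3 205] 82.4846383104385 [488.56193788  -0.86398168  83.97179974] ((488.55572509765625, -1.05316162109375), 30.620712280273438)
t 12.32 d [0.2089 0.0047 0.1512] r [ 0.0004 -0.0003 -0.0005] mm 51.6 F [ 0.24 -0.34  0.5 ] pos [428.5  -8.8 230.2]
```

View pics/w5.png

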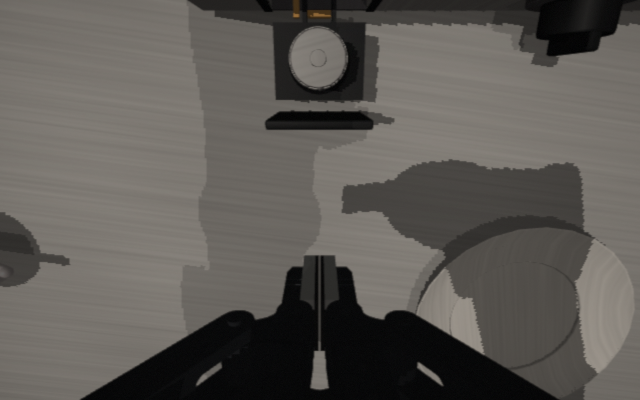

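The cell top reads z = 85 at (521.9,4.6), so it is fully down and centred with its nub up. Now I'll push the drawer with the closed fingers.

apply_moves(motion=[{"dx":0.05,"dy":0.002,"dz":0.15,"rx":0,"ry":0,"rz":0,"fingers":-1},{"dx":0.1,"dy":0.002,"dz":0.3,"rx":0,"ry":0,"rz":0,"fingers":-1},{"dx":0.13,"dy":0.002,"dz":0.4,"rx":0,"ry":0,"rz":0,"fingers":-1},{"dx":0.14,"dy":0.002,"dz":0.48,"rx":0,"ry":0,"rz":0,"fingers":-1},{"dx":0.145,"dy":0.002,"dz":0.486,"rx":0,"ry":0,"rz":0,"fingers":-1},{"dx":0.145,"dy":0.002,"dz":0.486,"rx":0,"ry":0,"rz":0,"fingers":-1},{"dx":0.145,"dy":0.002,"dz":0.486,"rx":0,"ry":0,"rz":0,"fingers":-1}])

```text
time: 12.9
ee_pos: [458.1, -5.1, 133.4]
tool_rot: [[0.991, 0.137, 0.001], [0.137, -0.991, -0.001], [0.001, 0.001, -1.0]]
ft_force: [-0.5, 0.9, 0.0]
grip_width: -0.006
```

```bash
cat >> h.py <<'E'
def lx():
    s=monitor.get_state();a=np.radians(7.97);ex=np.array([np.cos(a),np.sin(a)]);ey=np.array([-ex[1],ex[0]])
    print('t',s['time'],'loc',(s['ee_pos'][:2]@ex).round(2),(s['ee_pos'][:2]@ey).round(2),'F',(s['ft_force'][:2]@ex).round(2),(s['ft_force'][:2]@ey).round(2),s['ft_force'][2].round(2),'rot',s['tool_rot'][:,2].round(4))
E
python3 -c "
from h import *
lx();to([457,-5,133],7.97)"
```

```text
t 12.9 loc 452.95 -68.52 F -0.38 0.94 0.01 rot [ 1.5e-03 -8.0e-04 -1.0e+00]
t 12.9 d [-0.0053 -0.001   0.0021] r [ 0.0003 -0.0004 -0.0005] mm 1.2 F [-0.51  0.88  0.01] pos [458.1  -5.1 133.4]
```

apply_moves(motion=[{"dx":0.015,"dy":0,"dz":0,"rx":0,"ry":0,"rz":0,"fingers":-1},{"dx":0.03,"dy":0,"dz":0,"rx":0,"ry":0,"rz":0,"fingers":-1},{"dx":0.045,"dy":0,"dz":0,"rx":0,"ry":0,"rz":0,"fingers":-1},{"dx":0.06,"dy":0,"dz":0,"rx":0,"ry":0,"rz":0,"fingers":-1},{"dx":0.075,"dy":0,"dz":0,"rx":0,"ry":0,"rz":0,"fingers":-1},{"dx":0.09,"dy":0,"dz":0,"rx":0,"ry":0,"rz":0,"fingers":-1},{"dx":0.105,"dy":0,"dz":0,"rx":0,"ry":0,"rz":0,"fingers":-1},{"dx":0.12,"dy":0,"dz":0,"rx":0,"ry":0,"rz":0,"fingers":-1},{"dx":0.135,"dy":0,"dz":0,"rx":0,"ry":0,"rz":0,"fingers":-1},{"dx":0.15,"dy":0,"dz":0,"rx":0,"ry":0,"rz":0,"fingers":-1}])

```text
time: 13.73
ee_pos: [487.6, -1.0, 133.3]
tool_rot: [[0.991, 0.137, 0.0], [0.137, -0.991, -0.001], [0.0, 0.001, -1.0]]
ft_force: [-4.5, -0.9, 3.1]
grip_width: -0.001
```

```bash
python3 -c "
from h import *
lx()"
```

```text
t 13.7333 loc 482.77 -68.63 F -4.55 -0.26 3.12 rot [ 5.e-04 -1.e-03 -1.e+00]
```

apply_moves(motion=[{"dx":0.017,"dy":0,"dz":0,"rx":0,"ry":0,"rz":0,"fingers":-1},{"dx":0.034,"dy":0,"dz":0,"rx":0,"ry":0,"rz":0,"fingers":-1},{"dx":0.051,"dy":0,"dz":0,"rx":0,"ry":0,"rz":0,"fingers":-1},{"dx":0.068,"dy":0,"dz":0,"rx":0,"ry":0,"rz":0,"fingers":-1},{"dx":0.085,"dy":0,"dz":0,"rx":0,"ry":0,"rz":0,"fingers":-1},{"dx":0.102,"dy":0,"dz":0,"rx":0,"ry":0,"rz":0,"fingers":-1},{"dx":0.119,"dy":0,"dz":0,"rx":0,"ry":0,"rz":0,"fingers":-1},{"dx":0.136,"dy":0,"dz":0,"rx":0,"ry":0,"rz":0,"fingers":-1},{"dx":0.153,"dy":0,"dz":0,"rx":0,"ry":0,"rz":0,"fingers":-1},{"dx":0.17,"dy":0,"dz":0,"rx":0,"ry":0,"rz":0,"fingers":-1}])

```text
time: 14.57
ee_pos: [521.2, 3.6, 133.2]
tool_rot: [[0.991, 0.137, -0.001], [0.137, -0.991, -0.001], [-0.001, 0.001, -1.0]]
ft_force: [-7.1, -0.6, 3.6]
grip_width: 0.002
```

```bash
python3 -c "
from h import *
lx()"
```

```text
t 14.5667 loc 516.65 -68.71 F -7.14 0.35 3.56 rot [-6.0e-04 -1.2e-03 -1.0e+00]
```

apply_moves(motion=[{"dx":0.008,"dy":0,"dz":0,"rx":0,"ry":0,"rz":0,"fingers":-1},{"dx":0.015,"dy":0,"dz":0,"rx":0,"ry":0,"rz":0,"fingers":-1},{"dx":0.022,"dy":0,"dz":0,"rx":0,"ry":0,"rz":0,"fingers":-1},{"dx":0.029,"dy":0,"dz":0,"rx":0,"ry":0,"rz":0,"fingers":-1},{"dx":0.036,"dy":0,"dz":0,"rx":0,"ry":0,"rz":0,"fingers":-1},{"dx":0.043,"dy":0,"dz":0,"rx":0,"ry":0,"rz":0,"fingers":-1},{"dx":0.05,"dy":0,"dz":0,"rx":0,"ry":0,"rz":0,"fingers":-1}])

```text
time: 15.15
ee_pos: [530.8, 4.9, 133.1]
tool_rot: [[0.991, 0.137, -0.002], [0.137, -0.991, -0.001], [-0.002, 0.001, -1.0]]
ft_force: [-7.4, 0.3, 5.3]
grip_width: 0.001
```

apply_moves(motion=[{"dx":0.005,"dy":0,"dz":0,"rx":0,"ry":0,"rz":0,"fingers":-1},{"dx":0.01,"dy":0,"dz":0,"rx":0,"ry":0,"rz":0,"fingers":-1},{"dx":0.015,"dy":0,"dz":0,"rx":0,"ry":0,"rz":0,"fingers":-1}])

```text
time: 15.4
ee_pos: [533.4, 5.3, 133.0]
tool_rot: [[0.991, 0.137, -0.003], [0.137, -0.991, -0.002], [-0.003, 0.001, -1.0]]
ft_force: [-7.7, -1.6, 6.2]
grip_width: 0.003
```

```bash
python3 -c "
from h import *
lx()"
```

```text
t 15.4 loc 528.99 -68.72 F -7.9 -0.52 6.16 rot [-0.003  -0.0016 -1.    ]
```

apply_moves(motion=[{"dx":0.004,"dy":0,"dz":-0.004,"rx":0,"ry":0,"rz":0,"fingers":-1},{"dx":0.008,"dy":0,"dz":-0.004,"rx":0,"ry":0,"rz":0,"fingers":-1},{"dx":0.011,"dy":0,"dz":-0.004,"rx":0,"ry":0,"rz":0,"fingers":-1}])

```text
time: 15.65
ee_pos: [534.6, 5.4, 133.2]
tool_rot: [[0.991, 0.137, -0.006], [0.137, -0.991, -0.002], [-0.006, 0.001, -1.0]]
ft_force: [-7.3, -0.5, 0.4]
grip_width: 0.003
```

```bash
python3 -c "
from h import *
lx();to([0,0,0],7.97)"
```

```text
t 15.65 loc 530.2 -68.73 F -7.31 0.57 0.36 rot [-0.0058 -0.002  -1.    ]
t 15.65 d [-2.6475 -0.3401  0.6814] r [ 0.0004  0.0019 -0.0005] mm 551.0 F [-7.32 -0.45  0.36] pos [534.6   5.4 133.2]
```

apply_moves(motion=[{"dx":0.005,"dy":0,"dz":0,"rx":0,"ry":0.001,"rz":0,"fingers":-1},{"dx":0.009,"dy":0,"dz":0,"rx":0,"ry":0.001,"rz":0,"fingers":-1},{"dx":0.013,"dy":0,"dz":0,"rx":0,"ry":0.001,"rz":0,"fingers":-1}])

```text
time: 15.9
ee_pos: [536.4, 5.7, 132.8]
tool_rot: [[0.991, 0.137, -0.005], [0.137, -0.991, -0.002], [-0.005, 0.001, -1.0]]
ft_force: [-6.6, -1.5, 3.5]
grip_width: 0.001
```

```bash
python3 -c "
from h import *
lx()"
```

```text
t 15.9 loc 532.05 -68.76 F -6.78 -0.58 3.54 rot [-0.0048 -0.0019 -1.    ]
```

apply_moves(motion=[{"dx":0.004,"dy":0,"dz":-0.002,"rx":0,"ry":0.001,"rz":0,"fingers":-1},{"dx":0.008,"dy":0,"dz":-0.002,"rx":0,"ry":0.001,"rz":0,"fingers":-1},{"dx":0.012,"dy":0,"dz":-0.002,"rx":0,"ry":0.001,"rz":0,"fingers":-1}])

```text
time: 16.15
ee_pos: [538.0, 6.0, 132.8]
tool_rot: [[0.991, 0.137, -0.004], [0.137, -0.991, -0.002], [-0.004, 0.001, -1.0]]
ft_force: [-8.1, -0.4, 3.3]
grip_width: -0.004
```

apply_moves(motion=[{"dx":0.004,"dy":0,"dz":-0.002,"rx":0,"ry":0.001,"rz":0,"fingers":-1},{"dx":0.008,"dy":0,"dz":-0.002,"rx":0,"ry":0.001,"rz":0,"fingers":-1}])

```text
time: 16.32
ee_pos: [538.6, 6.0, 132.8]
tool_rot: [[0.991, 0.137, -0.003], [0.137, -0.991, -0.002], [-0.003, 0.001, -1.0]]
ft_force: [-7.9, -1.0, 2.6]
grip_width: -0.001
```

```bash
python3 -c "
from h import *
lx()"
```

```text
t 16.3167 loc 534.28 -68.71 F -8.0 0.08 2.6 rot [-0.0033 -0.0017 -1.    ]
```

apply_moves(motion=[{"dx":0.004,"dy":0,"dz":-0.002,"rx":0,"ry":0.0007,"rz":0,"fingers":-1},{"dx":0.009,"dy":0,"dz":-0.002,"rx":0,"ry":0.0007,"rz":0,"fingers":-1}])

```text
time: 16.48
ee_pos: [539.4, 6.1, 132.8]
tool_rot: [[0.991, 0.137, -0.004], [0.137, -0.991, -0.002], [-0.004, 0.001, -1.0]]
ft_force: [-10.9, -1.1, 5.4]
grip_width: -0.001
```

apply_moves(motion=[{"dx":0.004,"dy":0,"dz":-0.002,"rx":0,"ry":0.0007,"rz":0,"fingers":-1},{"dx":0.009,"dy":0,"dz":-0.002,"rx":0,"ry":0.0007,"rz":0,"fingers":-1}])

```text
time: 16.65
ee_pos: [539.8, 6.1, 132.8]
tool_rot: [[0.991, 0.137, -0.005], [0.137, -0.991, -0.002], [-0.005, 0.001, -1.0]]
ft_force: [-12.1, -0.8, 8.2]
grip_width: 0.001
```

```bash
python3 -c "
from h import *
lx()"
```

```text
t 16.65 loc 535.4 -68.76 F -12.07 0.91 8.21 rot [-0.005 -0.002 -1.   ]
```

apply_moves(motion=[{"dx":0.002,"dy":0,"dz":-0.005,"rx":0,"ry":0.0007,"rz":0,"fingers":-1},{"dx":0.003,"dy":0,"dz":-0.005,"rx":0,"ry":0.0007,"rz":0,"fingers":-1}])

```text
time: 16.82
ee_pos: [538.8, 6.0, 132.9]
tool_rot: [[0.991, 0.137, -0.007], [0.137, -0.991, -0.002], [-0.007, 0.001, -1.0]]
ft_force: [-7.8, -1.0, -0.7]
grip_width: -0.001
```

```bash
python3 -c "
from h import *
lx()"
```

```text
t 16.8167 loc 534.42 -68.72 F -7.91 0.08 -0.7 rot [-0.0067 -0.0022 -1.    ]
```

apply_moves(motion=[{"dx":0.005,"dy":0,"dz":-0.002,"rx":0,"ry":0.001,"rz":0,"fingers":-1},{"dx":0.01,"dy":0,"dz":-0.003,"rx":0,"ry":0.001,"rz":0,"fingers":-1},{"dx":0.013,"dy":0,"dz":-0.004,"rx":0,"ry":0.001,"rz":0,"fingers":-1},{"dx":0.015,"dy":0,"dz":-0.004,"rx":0,"ry":0.001,"rz":0,"fingers":-1}])

```text
time: 17.15
ee_pos: [539.8, 6.2, 132.9]
tool_rot: [[0.991, 0.137, -0.008], [0.137, -0.991, -0.003], [-0.009, 0.001, -1.0]]
ft_force: [-11.6, -1.9, 3.4]
grip_width: -0.002
```

```bash
python3 -c "
from h import *
lx()"
```

```text
t 17.15 loc 535.47 -68.76 F -11.7 -0.28 3.37 rot [-0.0084 -0.0025 -1.    ]
```

apply_moves(motion=[{"dx":0.01,"dy":0,"dz":-0.004,"rx":0,"ry":0.002,"rz":0,"fingers":-1},{"dx":0.012,"dy":0,"dz":-0.004,"rx":0,"ry":0.002,"rz":0,"fingers":-1},{"dx":0.013,"dy":0,"dz":-0.004,"rx":0,"ry":0.002,"rz":0,"fingers":-1}])

```text
time: 17.4
ee_pos: [540.3, 6.2, 132.8]
tool_rot: [[0.991, 0.137, -0.007], [0.137, -0.991, -0.002], [-0.008, 0.001, -1.0]]
ft_force: [-12.2, -0.0, 4.9]
grip_width: 0.002
```

```bash
python3 -c "
from h import *
lx()"
```

```text
t 17.4 loc 535.92 -68.75 F -12.04 1.64 4.9 rot [-0.0073 -0.0024 -1.    ]
```

apply_moves(motion=[{"dx":0.012,"dy":0,"dz":-0.004,"rx":0,"ry":0.002,"rz":0,"fingers":-1},{"dx":0.014,"dy":0,"dz":-0.005,"rx":0,"ry":0.002,"rz":0,"fingers":-1},{"dx":0.015,"dy":0,"dz":-0.005,"rx":0,"ry":0.002,"rz":0,"fingers":-1}])

```text
time: 17.65
ee_pos: [540.8, 6.3, 132.8]
tool_rot: [[0.991, 0.137, -0.007], [0.137, -0.991, -0.002], [-0.007, 0.001, -1.0]]
ft_force: [-12.1, -1.0, 4.1]
grip_width: -0.001
```

```bash
python3 -c "
from h import *
lx()"
```

```text
t 17.65 loc 536.44 -68.74 F -12.16 0.7 4.07 rot [-0.0069 -0.0024 -1.    ]
```

apply_moves(motion=[{"dx":0.012,"dy":0,"dz":-0.004,"rx":0,"ry":0.002,"rz":0,"fingers":-1},{"dx":0.015,"dy":0,"dz":-0.005,"rx":0,"ry":0.002,"rz":0,"fingers":-1},{"dx":0.016,"dy":0,"dz":-0.005,"rx":0,"ry":0.002,"rz":0,"fingers":-1}])

```text
time: 17.9
ee_pos: [541.4, 6.4, 132.8]
tool_rot: [[0.991, 0.137, -0.007], [0.137, -0.991, -0.002], [-0.007, 0.001, -1.0]]
ft_force: [-13.2, -0.4, 4.5]
grip_width: 0.003
```

```bash
python3 -c "
from h import *
lx()"
```

```text
t 17.9 loc 537.05 -68.72 F -13.12 1.39 4.53 rot [-0.0068 -0.0024 -1.    ]
```

apply_moves(motion=[{"dx":0.014,"dy":0,"dz":-0.004,"rx":0,"ry":0.002,"rz":0,"fingers":-1},{"dx":0.016,"dy":0,"dz":-0.005,"rx":0,"ry":0.002,"rz":0,"fingers":-1},{"dx":0.017,"dy":0,"dz":-0.005,"rx":0,"ry":0.002,"rz":0,"fingers":-1}])

```text
time: 18.15
ee_pos: [542.0, 6.5, 132.8]
tool_rot: [[0.991, 0.137, -0.007], [0.137, -0.991, -0.003], [-0.007, 0.002, -1.0]]
ft_force: [-14.2, -2.2, 6.0]
grip_width: 0.0
```

```bash
python3 -c "
from h import *
lx()"
```

```text
t 18.15 loc 537.68 -68.74 F -14.38 -0.26 6.01 rot [-0.0069 -0.0025 -1.    ]
```

apply_moves(motion=[{"dx":0.014,"dy":0,"dz":-0.006,"rx":0,"ry":0.002,"rz":0,"fingers":-1},{"dx":0.016,"dy":0,"dz":-0.007,"rx":0,"ry":0.002,"rz":0,"fingers":-1}])

```text
time: 18.32
ee_pos: [542.1, 6.5, 132.9]
tool_rot: [[0.991, 0.137, -0.008], [0.137, -0.991, -0.003], [-0.008, 0.002, -1.0]]
ft_force: [-13.0, -1.0, 1.6]
grip_width: -0.001
```

```bash
python3 -c "
from h import *
lx()"
```

```text
t 18.3167 loc 537.77 -68.71 F -13.04 0.84 1.59 rot [-0.008  -0.0027 -1.    ]
```

apply_moves(motion=[{"dx":0.015,"dy":0,"dz":-0.004,"rx":0,"ry":0.002,"rz":0,"fingers":-1},{"dx":0.017,"dy":0,"dz":-0.005,"rx":0,"ry":0.002,"rz":0,"fingers":-1},{"dx":0.018,"dy":0,"dz":-0.006,"rx":0,"ry":0.002,"rz":0,"fingers":-1}])

```text
time: 18.57
ee_pos: [543.3, 6.7, 132.9]
tool_rot: [[0.991, 0.137, -0.007], [0.137, -0.991, -0.003], [-0.008, 0.002, -1.0]]
ft_force: [-10.6, -0.5, -3.8]
grip_width: -0.004
```

```bash
python3 -c "
from h import *
lx()"
```

```text
t 18.5667 loc 538.93 -68.73 F -10.53 0.93 -3.8 rot [-0.0075 -0.0027 -1.    ]
```

The drawer advanced 1.2 mm while the force dropped, which is probably the snap. I'll confirm it against the stop.

apply_moves(motion=[{"dx":0.012,"dy":0,"dz":0.001,"rx":0,"ry":0.002,"rz":0,"fingers":-1},{"dx":0.014,"dy":0,"dz":0.001,"rx":0,"ry":0.002,"rz":0,"fingers":-1},{"dx":0.016,"dy":0,"dz":0,"rx":0,"ry":0.002,"rz":0,"fingers":-1}])

```text
time: 18.82
ee_pos: [544.9, 6.9, 132.0]
tool_rot: [[0.991, 0.137, -0.005], [0.137, -0.991, -0.002], [-0.005, 0.002, -1.0]]
ft_force: [-8.9, -1.0, -0.7]
grip_width: -0.004
```

```bash
python3 -c "
from h import *
lx()"
```

```text
t 18.8167 loc 540.57 -68.74 F -8.93 0.21 -0.67 rot [-0.0052 -0.0023 -1.    ]
```

apply_moves(motion=[{"dx":0.01,"dy":0,"dz":-0.002,"rx":0,"ry":0.002,"rz":0,"fingers":-1},{"dx":0.013,"dy":0,"dz":-0.003,"rx":0,"ry":0.002,"rz":0,"fingers":-1}])

```text
time: 18.98
ee_pos: [545.0, 6.9, 131.8]
tool_rot: [[0.991, 0.137, -0.005], [0.137, -0.991, -0.002], [-0.005, 0.002, -1.0]]
ft_force: [-13.6, -1.7, 4.0]
grip_width: 0.0
```

```bash
python3 -c "
from h import *
lx();
p,d,W,ci=snap('wrist');snap('scene','s6.png')
a=np.radians(7.97);ex=np.array([np.cos(a),np.sin(a)]);ey=np.array([-ex[1],ex[0]])
z=W[...,2]
q=(abs(z-91.5)<4);q[260:]=0
print(q.sum());A=W[q][:,:2]@ex;B=W[q][:,:2]@ey;print(np.percentile(A,[1,99]),np.percentile(B,[1,99]))
q=(abs(z-127)<5);A=W[q]
if q.sum(): print(q.sum(),np.median(z[q]),W[q].mean(0))
a=cv2.imread('pics/s6.png');cv2.imwrite('pics/s6c.png',cv2.resize(a[150:320,290:500],(800,648)[:2])[:600])
lx()"
```

```text
t 18.9833 loc 540.72 -68.76 F -13.69 0.22 4.05 rot [-0.0046 -0.0024 -1.    ]
0Traceback (most recent call last):
  File "<string>", line 8, in <module>
    print(q.sum());A=W[q][:,:2]@ex;B=W[q][:,:2]@ey;print(np.percentile(A,[1,99]),np.percentile(B,[1,99]))
                                                         ~~~~~~~~~~~~~^^^^^^^^^^
    return _quantile_unchecked(
        a, q, axis, out, overwrite_input, method, keepdims, weights)
    return _ureduce(a,
                    func=_quantile_ureduce_func,
    ...<5 lines>...
                    overwrite_input=overwrite_input,
                    method=method)
    r = func(a, **kwargs)
    result = _quantile(arr,
                       quantiles=q,
    ...<2 lines>...
                       out=out,
                       weights=wgt)
    slices_having_nans = np.isnan(arr[-1, ...])
                                  ~~~^^^^^^^^^
IndexError: index -1 is out of bounds for axis 0 with size 0
```

apply_moves(motion=[{"dx":0.011,"dy":0,"dz":-0.004,"rx":0,"ry":0.001,"rz":0,"fingers":-1},{"dx":0.013,"dy":0,"dz":-0.005,"rx":0,"ry":0.001,"rz":0,"fingers":-1}])

```text
time: 19.25
ee_pos: [545.1, 6.9, 131.8]
tool_rot: [[0.991, 0.137, -0.007], [0.137, -0.991, -0.003], [-0.008, 0.002, -1.0]]
ft_force: [-12.6, -1.0, 2.3]
grip_width: -0.001
```

```bash
python3 -c "
from h import *
lx()"
```

```text
t 19.25 loc 540.84 -68.77 F -12.6 0.72 2.33 rot [-0.0074 -0.0028 -1.    ]
```

apply_moves(motion=[{"dx":0.013,"dy":0,"dz":-0.003,"rx":0,"ry":0.002,"rz":0,"fingers":-1},{"dx":0.015,"dy":0,"dz":-0.003,"rx":0,"ry":0.002,"rz":0,"fingers":-1}])

```text
time: 19.42
ee_pos: [545.3, 6.9, 131.7]
tool_rot: [[0.991, 0.137, -0.008], [0.136, -0.991, -0.003], [-0.008, 0.002, -1.0]]
ft_force: [-16.7, -1.5, 9.7]
grip_width: 0.001
```

```bash
python3 -c "
from h import *
lx()"
```

```text
t 19.4167 loc 540.97 -68.75 F -16.76 0.82 9.66 rot [-0.0078 -0.003  -1.    ]
```

It stands at 16.8 N with no movement, so this is the hard stop. I'll back off gently and check that it stays.

apply_moves(motion=[{"dx":-0.01,"dy":0,"dz":-0.003,"rx":0,"ry":0.002,"rz":0,"fingers":-1},{"dx":-0.03,"dy":0,"dz":-0.003,"rx":0,"ry":0.003,"rz":0,"fingers":-1},{"dx":-0.05,"dy":0,"dz":-0.003,"rx":0,"ry":0.003,"rz":0,"fingers":-1},{"dx":-0.08,"dy":0,"dz":-0.003,"rx":0,"ry":0.003,"rz":0,"fingers":-1}])

```text
time: 19.75
ee_pos: [530.7, 5.0, 132.6]
tool_rot: [[0.991, 0.137, 0.004], [0.137, -0.991, -0.001], [0.004, 0.002, -1.0]]
ft_force: [1.4, -0.8, 0.7]
grip_width: 0.001
```

```bash
python3 -c "
from h import *
lx()"
```

```text
t 19.75 loc 526.23 -68.61 F 1.26 -0.98 0.71 rot [ 0.0042 -0.0011 -1.    ]
```

apply_moves(motion=[{"dx":-0.1,"dy":0,"dz":0,"rx":0,"ry":0,"rz":0,"fingers":-1},{"dx":-0.25,"dy":0,"dz":-0.1,"rx":0,"ry":0,"rz":0,"fingers":-1},{"dx":-0.4,"dy":0,"dz":-0.3,"rx":0,"ry":0,"rz":0,"fingers":-1},{"dx":-0.5,"dy":0,"dz":-0.5,"rx":0,"ry":0,"rz":0,"fingers":-1},{"dx":-0.5,"dy":0,"dz":-0.65,"rx":0,"ry":0,"rz":0,"fingers":-1},{"dx":-0.5,"dy":0,"dz":-0.7,"rx":0,"ry":0,"rz":0,"fingers":-1},{"dx":-0.5,"dy":0,"dz":-0.7,"rx":0,"ry":0,"rz":0,"fingers":-1}])

```text
time: 20.33
ee_pos: [433.1, -8.2, 276.1]
tool_rot: [[0.991, 0.136, 0.013], [0.136, -0.991, -0.001], [0.013, 0.003, -1.0]]
ft_force: [0.4, 0.3, 0.2]
grip_width: -0.0
```

Run:
```python
from h import *
p,d,W,ci=snap('wrist','w7.png');z=W[...,2]
a=np.radians(7.97);ex=np.array([np.cos(a),np.sin(a)]);ey=np.array([-ex[1],ex[0]])
m=np.zeros(z.shape,bool);m[:230,220:420]=1
for n,h in(('panel',91.5),('edge',115.6),('cap',127)):
    q=m&(abs(z-h)<2.5)
    if q.sum()>20: A=W[q][:,:2]@ex;B=W[q][:,:2]@ey;print(n,q.sum(),np.percentile(A,[0,2,98,100]).round(1),np.percentile(B,[1,99]).round(1),np.median(z[q]))
snap('scene','s7.png')
p,d,W,ci=snap('top','t7.png');z=W[...,2];q=(abs(z-126)<8)&(abs(W[...,0]-641)<16)&(abs(W[...,1]-20)<16);print('cap top',np.median(z[q]),q.sum(), np.median(np.load('topW.npy')[q][:,2]))
x=cv2.imread('pics/w7.png');b=cv2.imread('pics/t7.png')[90:320,180:500]
cv2.imwrite('pics/v7.png',np.vstack([x[:260],cv2.resize(b,(473,340))[:, :].copy() if 0 else cv2.copyMakeBorder(cv2.resize(b,(460,330)),0,0,0,180,0)]))
```

```text
panel 1105 [542.  542.2 555.  555.2] [-130.6   -8.3] 91.48159028328871
edge 1483 [554.3 554.8 558.3 558.7] [-126.8  -11.2] 115.06321313678892
cap top 123.96926165151733 93 nan
```

View pics/v7.png

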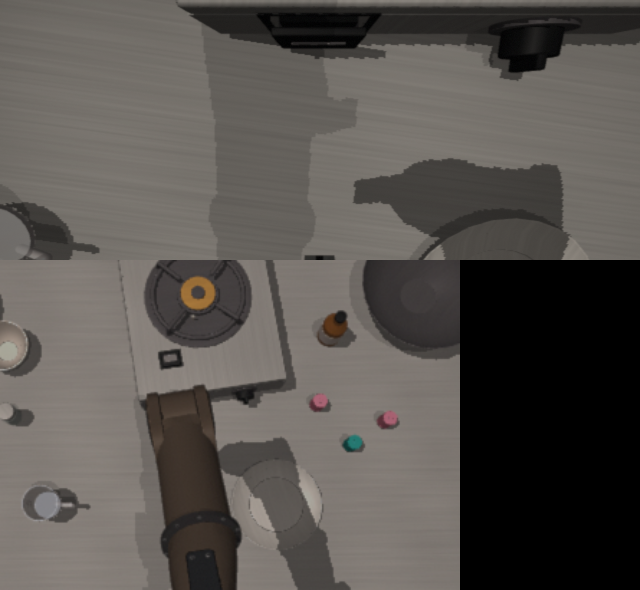

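Run:
```python
from h import *
W0=np.load('topW.npy')
_,_,W,_=snap('top')
s=np.s_[150:168,288:310]
for w in(W0,W): q=w[s][...,2];print(np.nanpercentile(q,[50,75,85,95]).round(1))
m=(abs(W0[...,2]-W[...,2])>8)&(W0[...,0]>250)&(W0[...,2]<170)&(W0[...,2]>12)&(W[...,2]<200)
n,l,st,c=cv2.connectedComponentsWithStats(m.astype(np.uint8));print([(c[k].round(),st[k,4]) for k in range(1,n) if st[k,4]>15])
print(monitor.get_state()['time'],env.hand_in())
```

```text
[116.9 122.4 125.5 128.4]
[117.3 122.4 125.2 128.9]
[(array([472.,  44.]), np.int32(16)), (array([284., 148.]), np.int32(20)), (array([427., 193.]), np.int32(111))]
the job is handed in; nothing more can be done
20.5333 None
```

The job is handed in at 20.5 s of the 72 s allowed; no verdict came back. I pressed the release, stood the grey D cell in the drawer's well with its nub up, and pushed the drawer shut.

**What the last checks showed**
- **Cell:** before closing, its top was at 85 mm and its centre close to the well's axis, so it was fully down. I could not see it once the drawer was shut.
- **Drawer:** it stood at 16.8 N against the hard stop without moving. After I let go it stayed shut, with the panel about 12.5 mm proud of the stove's face; 12 mm is home.
- **Release cap:** its height in the top camera matches the start picture, to about half a millimetre.
- **Surroundings:** comparing before and after from above, the only real change outside the arm's area is the cell gone from its place. The arm was in free space at hand-in.

**What did not go cleanly**
- **Click:** the first push peaked at about 14 N, then sank back a little before the drop. I judged the click by that drop and the firm stop.
- **Peak load:** at the stop, friction added about 9.7 N vertically. The combined wrist force reading was about 19.3 N, close to the 20 N limit, though no reading went over it.

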